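# Open the fresh gas cylinder

### The job

Get the fresh gas cylinder, the one under the red dust hood, ready for its burner: lift the loose hood off and set it down upright in the empty glass ramekin, without dropping it. Then unscrew that cylinder's aluminium cap - the cylinders sold here come with either right- or left-hand threads, so try it both ways to find which way loosens it - and lift the cap off. Finish with the cap still in the gripper, held level and motionless about a hand's breadth above the valve, and leave the spare cylinder, the garlic ramekin, the bowl and the garlic press alone.

Things in the scene. Friction and masses are not known exactly. Their poses are not given: they have to be found in the camera images.
- hood_center (a point): centre (half-way up) of the red plastic dust hood standing loose over the valve of the fresh cylinder: 64 mm high, a skirt 64 mm across and 42 mm high, open underneath, with a ribbed grip knob 30 mm across and 22 mm high on top (from 10 to 32 mm above this point). Inside it is hollow for 39 mm and clears the cap by 4 mm all round; its rim stands on the brass collar. 40 g nominal; z up
- ramekin_center (a point): centre (half-way up) of the empty clear glass ramekin, 92 mm across the rim, 45 mm high, standing loose on the ledge; inner floor 6 mm above its underside, inside width 76 mm at the floor and 84 mm at the rim; 200 g; z up
- cap_a_center (a point): centre (half-way up) of the knurled aluminium screw cap of cylinder_a: 50 mm across, 33 mm high, about 70 g, round about its z axis (up). Screwed on, it is centred on the cylinder axis, 154.5 mm above the cylinder's origin, its underside 4 mm above the brass collar; it then lifts no more than about 4 mm and barely climbs while turned; once free it lifts straight off
- cap_b_center (a point): centre (half-way up) of the knurled aluminium screw cap of cylinder_b: 50 mm across, 33 mm high, about 70 g, round about its z axis (up). Screwed on, it is centred on the cylinder axis, 154.5 mm above the cylinder's origin, its underside 4 mm above the brass collar; it then lifts no more than about 4 mm and barely climbs while turned; once free it lifts straight off
- cylinder_a: blue gas cylinder, 124 mm across, clamped, cannot move or turn. Origin on its axis at its underside, 4 mm above the ledge; z up. Above that: flat brass collar 70 mm across, top at 134 mm; threaded neck, top at 166 mm. The thread is right- or left-handed, which cannot be seen: the tightening way the cap meets a hard stop within 15 degrees; the loosening way it runs easily and is free after 35 to 50 (next stop at 68 to 82)
- cylinder_b: blue gas cylinder, 124 mm across, clamped, cannot move or turn. Origin on its axis at its underside, 4 mm above the ledge; z up. Above that: flat brass collar 70 mm across, top at 134 mm; threaded neck, top at 166 mm. The thread is right- or left-handed, which cannot be seen: the tightening way the cap meets a hard stop within 15 degrees; the loosening way it runs easily and is free after 35 to 50 (next stop at 68 to 82)
- foot_hooded_mid (a point): middle of the steel foot plate (144 mm across, screwed to the ledge) of the fresh, hooded cylinder, on that cylinder's axis at ledge height: the cylinder standing over this point is the one to open, the other is the spare
- garlic_ramekin_center (a point): centre (half-way up) of the other glass ramekin, the same size, full of garlic cloves: leave alone
- bowl_center (a point): centre (half-way up) of the green glazed hummus bowl, 140 mm across, 56 mm high: leave alone
- press_center (a point): middle of the cast-aluminium garlic press lying on its side, about 175 mm long (along its x), 60 mm wide, 28 mm high, point 13 mm above the ledge: leave alone
Not all that is in view belongs to the job. Leave any blue or pink look-alike of the part that bears foot_hooded_mid alone.

How it is judged:
By the outcome, as a careful person would: the job done as asked, in the order asked, and still so for the second after the job is handed in, while the arm keeps its last pose, push and grip.
It also fails if it takes over 58 s, if anything falls off the work surface, if the arm or the gripper's body presses on something with over 40 N, if the wrist force passes 120 N, or if a joint passes its speed limit or range.

### The arm

A 6-joint arm with a two-finger parallel gripper is mounted at the origin on the work surface. World frame = base frame: x ahead of the robot, y to its left, z up, the work surface at z = 0. Lengths are in m, angles in degrees, forces in N, time in s.
With the tool pointing down it reaches from about 0.4 to 0.825 m from the base axis. Payload 7 kg.
Tool frame: the origin (TCP) lies on the centre line of the jaws, within the pads' length; the fingertips stand 11 mm ahead of it and the grasp point (between the pads) lies 8 mm behind it; z points along the fingers, y is the line along which they close (so a half turn about z gives the same grasp; the last joint's range is limited). The gripper opens to 88 mm and grips with 3 to 60 N. Pads are 19 mm wide; open, the fingers measure 130 mm over their backs; the gripper's body (78 mm by 193 mm) begins 47 mm behind the grasp point.
Start: joints at [93.169, 20.546, 0.682, 0, -70.136, -16.507], TCP at [0.156, 0.657, 0.238] pointing down, gripper open.
Joint ranges: [-176.03, 176.03], [-82.01, 121.73], [-58.28, 71.71], [-173.87, 95.51], [-174.79, -0.11], [-173.66, 173.66]. Speed limits (degrees/s): [136.94, 136.94, 172.46, 180, 180, 180].

### API

Orientations are given as [roll, pitch, yaw] about the fixed x, y, z axes, in that order (R = Rz(yaw) Ry(pitch) Rx(roll)).
In Python, from plant import r, capture, camera_model, job gives the robot as it stands.
- The arm moves only by the tool drive_tool, never from a script. Its argument "increments" is a list that holds one entry, the list of rows, each a list of 5 numbers: the gripper's target within -1 to 1 (fully open at 1, half-way at 0, shut at -1), then the shift along the tool's x, y, z scaled (see below), then the turn about the tool's z scaled (see below). In form: [[[gripper, tx, ty, tz, roll], ...]]. A call has 1 to 5 rows; each row is the pose to reach, as a shift and turn from the pose commanded when the call began, along the tool's axes at that moment, turning the shorter way round; what a row does not reach only later rows make up. The controller multiplies each number of a shift by 120 mm and each number of a turn by 360 degrees. A row lasts 1/8 s, in which the tool goes at most 62.5 mm and 10.7 degrees, less where a joint would pass 70% of its speed; a pose out of reach is approached as far as the arm can. A call with a number of a shift or a turn outside -1 to 1 is refused whole. A call with a gripper value outside its range is refused whole. The fingers move at their own pace and stop on an object; "squeeze" is the grip in N (left out, the last holds). Time passes only in rows, so rows that repeat a pose let the fingers close. It gives the time, the measured TCP pose, the force, the opening and the grip force at its end, in the units of the state.
- r.get_state(): the state, without advancing time (a new reading comes with each control period).
- capture(name): name is "side" or "top" or "wrist"; returns the picture (420x560x3 uint8, red, green, blue); there is no depth.
- camera_model(name): a dict with "camera_matrix" (3x3 intrinsics, pixels), "rvec" (rotation vector, rad) and "tvec" (3), from world to camera coordinates, as OpenCV has them. Camera axes: x right, y down, z forward; pixel columns grow to the right and rows downward; lengths in m; the calibration is good to about 2 mm. A picture is of the moment at which its call begins: read the wrist's pose just before it. camera_model takes no time and is no camera call; for the wrist camera it gives the pose at the moment of the call.
- job.close_job(): hands the job in; it is judged then, once.
The state is a dict: "time_s": time; "joints": joint angles; "qd": joint speeds; "joint_torque": joint torques, N m; "tcp_pos": TCP position; "eef_rot": TCP orientation; "contact_force": force on the tool from outside, world axes, zero at the start; "moment": the same for the moment, N m; "gripper_width": finger opening in m; "gripper_force": force on a finger pad.
Only numpy, scipy, OpenCV 4.12 (cv2) and the standard library are available. Lean on these libraries where they do the work, as an engineer would, in place of code of your own. Each camera call takes 0.05 s, during which the arm holds its last target. There are 200 camera calls.

## Working session

There is one attempt and no reset: what is moved stays moved. The work goes in short steps, Python scripts to look and compute and a tool call to move; the robot and the scene stay as the last step left them, time stands still between calls to the robot, and variables do not carry over. Pictures are saved under pics/ and viewed, at most 10 in all, crops included, and the job is handed in when it is done.

Besides the shell and the picture viewer there is one more tool, called as name([rows], argument=value, ...), one row to a line, values as JSON. drive_tool: Moves the arm, as the interface text tells. Its arguments: {"type":"object","properties":{"increments":{"type":"array"},"squeeze":{"type":"number"}},"required":["increments"]}

```bash
mkdir -p pics; ls
python3 - <<'E'
from plant import r,capture,camera_model
import cv2,numpy as np
s=r.get_state();print(s)
a=[]
for n in("side","top"):
    im=capture(n);cv2.imwrite(f"pics/{n}0.png",im[:,:,::-1]);m=camera_model(n)
    R=cv2.Rodrigues(np.array(m['rvec']))[0];print(n,m['camera_matrix'],(-R.T@np.array(m['tvec']).ravel()),R[2])
E
```

```text
pics
{'time_s': 0.0, 'joints': array([ 9.31691772e+01,  2.05917269e+01,  6.33573451e-01, -2.13723856e-02,
       -7.01346901e+01, -1.65081958e+01]), 'qd': array([-0.01444447, -0.00697118,  0.05364536, -0.04426931,  0.08849598,
       -0.03325919]), 'joint_torque': array([ 2.11029233e-03, -5.82720172e+01,  2.93057656e+01,  6.99679077e+00,
        7.02322679e-03, -1.52330790e-04]), 'tcp_pos': array([0.15562432, 0.65633199, 0.23661391]), 'eef_rot': array([ 1.79905274e+02, -7.12134627e-03, -1.33462915e+01]), 'contact_force': array([-0.09117157,  0.76109764, -0.5078923 ]), 'moment': array([ 0.02247617,  0.01416652, -0.01695516]), 'gripper_force': 0.0, 'gripper_width': 0.08754185456709782}
side [[404.20603672   0.         273.7336076 ]
 [  0.         404.20603672 203.01388965]
 [  0.           0.           1.        ]] [ 0.20783271 -0.52943265  0.84580973] [ 0.31610014  0.59877864 -0.7358973 ]
top [[401.12950636   0.         283.28152892]
 [  0.         401.12950636 208.74602325]
 [  0.           0.           1.        ]] [0.37443159 0.06507308 1.25129997] [ 0.10630036 -0.00421888 -0.99432512]
```

View pics/side0.png

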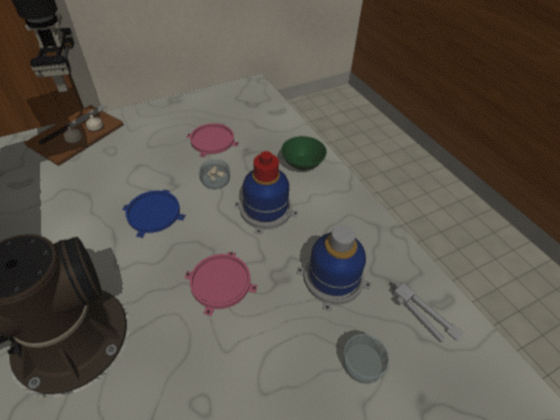

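View pics/top0.png

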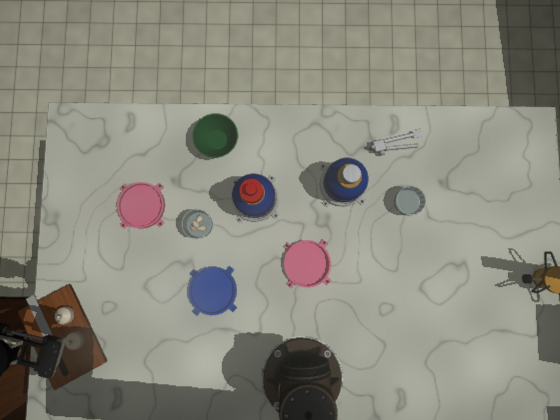

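The side view shows the red-hooded cylinder with its hood at about (266,165) and the bare-capped spare at (342,240). The empty ramekin is at (365,358), the garlic one at (215,174), and the flat pink and blue discs are look-alikes of the foot plates. In the top view the hood is at (252,190), the spare at (347,180), the empty ramekin at (408,201) and the garlic one at (197,223). The cylinder with the red hood is the one that fits; the enlarged crops should confirm it.

Run:
```python
import cv2,numpy as np
o=[]
for n,pts in(("side",((266,180),(365,358))),("top",((252,193),(408,201)))):
    im=cv2.imread(f"pics/{n}0.png");row=[]
    for u,v in pts:
        c=im[v-37:v+38,u-50:u+50];c=cv2.resize(c,(400,300),interpolation=cv2.INTER_CUBIC)
        c=cv2.convertScaleAbs(c,alpha=1.5)
        for k in range(0,100,10):cv2.putText(c,str(u-50+k),(k*4,8),0,.3,(0,255,255));cv2.line(c,(k*4,10),(k*4,14),(0,255,255))
        for k in range(5,75,10):cv2.putText(c,str(v-37+k),(0,k*4+3),0,.3,(0,255,255))
        row.append(c)
    o.append(np.hstack(row))
cv2.imwrite("pics/crop1.png",np.vstack(o))
```

```text
(no output)
```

View pics/crop1.png

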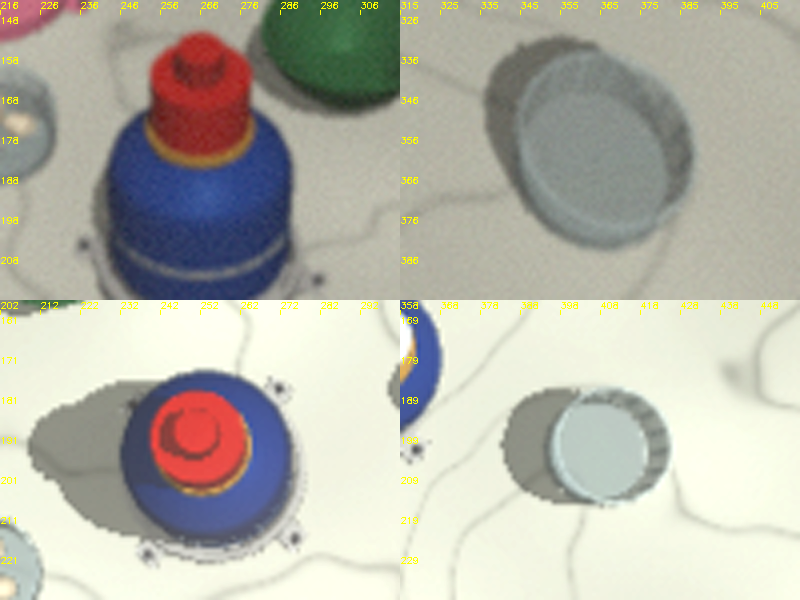

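```bash
cat > h.py <<'E'
import cv2,numpy as np
from plant import r,capture,camera_model
from scipy.optimize import least_squares
def proj(n,P,m=None):
    m=m or camera_model(n);return cv2.projectPoints(np.float64(P),np.float64(m['rvec']),np.float64(m['tvec']),np.float64(m['camera_matrix']),None)[0][:,0]
t=np.linspace(0,2*np.pi,90)
def ring(c,R,dz):return np.c_[c[0]+R*np.cos(t),c[1]+R*np.sin(t),np.full(90,c[2]+dz)]
def hood(c):return np.vstack([ring(c,.032,-.032),ring(c,.032,.010),ring(c,.015,.032)])
def ram(c):return np.vstack([ring(c,.046,.0225),ring(c,.042,-.0225)])
bb=lambda p:np.r_[p.min(0),p.max(0)]
def redmask(im):
    i=im.astype(int);k=((i[:,:,0]>60)&(i[:,:,0]>2*i[:,:,1])&(i[:,:,0]>2*i[:,:,2])).astype(np.uint8)
    _,_,st,_=cv2.connectedComponentsWithStats(k);x,y,w,h,_=st[1+np.argmax(st[1:,4])];return np.r_[x,y,x+w-1,y+h-1]
def fit(f,obs,c0):
    s=least_squares(lambda c:np.concatenate([bb(proj(n,f(c),m))-b for n,b,m in obs]),c0);return s.x,s.fun
E
python3 - <<'E'
from h import *
obs=[(n,redmask(cv2.imread(f"pics/{n}0.png")[:,:,::-1]),None) for n in("side","top")];print(obs)
for c in fit(hood,obs,[.5,.1,.17]):print(c.round(4))
o2=[("side",np.r_[343.75,333.5,388.25,383],None),("top",np.r_[395,186,425.75,215.25],None)]
for c in fit(ram,o2,[.5,-.3,.02]):print(c.round(4))
print(proj("side",[[.2,.5,0],[.6,-.35,0]]))
s=r.get_state();m=camera_model("wrist");R=cv2.Rodrigues(np.array(m['rvec']))[0];print((-R.T@np.array(m['tvec']).ravel()),R,m['camera_matrix'],s['tcp_pos'])
E
```

```text
[('side', array([254, 152, 278, 181], dtype=int32), None), ('top', array([240, 179, 262, 201], dtype=int32), None)]
[0.5424 0.1501 0.1647]
[-0.6692 -1.1879  1.0375  1.6016 -1.4072 -1.5055  0.898   1.7135]
[ 0.5325 -0.3288  0.0233]
[-1.6582 -0.7125  1.2685  1.1494 -1.4944 -0.8411  0.8502  0.0063]
[[115.18194611 168.07616058]
 [394.3677154  358.16975011]]
[0.2228651  0.6400615  0.38507143] [[-0.2304876  -0.97307439  0.00130305]
 [-0.93958095  0.22290208  0.25981204]
 [-0.25310689  0.05865914 -0.96565833]] [[289.51633476   0.         272.5055799 ]
 [  0.         289.51633476 210.36793518]
 [  0.           0.           1.        ]] [0.15566781 0.65638889 0.23674045]
```

The crops confirm it: the hooded cylinder has a red skirt and knob on a brass collar, with its foot plate screwed down (bolts at about (271,179) and (275,216) in the top view). The empty ramekin is clear, at top (410,200). The fits put the hood at (0.542, 0.150) and the ramekin at (0.5325, -0.329). I'm moving over the hood now.

drive_tool([
  [[1,0.4,0.33,-0.13,0],[1,0.8,0.66,-0.13,0],[1,1,0.84,-0.13,0],[1,1,0.84,-0.13,0]],
])

```text
time_s: 0.6
tcp_pos: [0.2504, 0.529, 0.2536]
eef_rot: [-180.0, 0.0, -13.5]
contact_force: [-0.0, 0.7, 1.6]
gripper_width: 0.0875
gripper_force: 0.0
```

drive_tool([
  [[1,0.4,0.33,-0.13,0],[1,0.8,0.66,-0.13,0],[1,1,0.84,-0.13,0],[1,1,0.84,-0.13,0]],
])

```text
time_s: 1.1
tcp_pos: [0.3435, 0.4041, 0.2688]
eef_rot: [-180.0, 0.0, -13.5]
contact_force: [0.5, 0.1, -0.7]
gripper_width: 0.0877
gripper_force: 0.0
```

drive_tool([
  [[1,0.4,0.33,-0.13,0],[1,0.8,0.66,-0.13,0],[1,1,0.84,-0.13,0],[1,1,0.84,-0.13,0]],
])

```text
time_s: 1.6
tcp_pos: [0.437, 0.2789, 0.2841]
eef_rot: [180.0, 0.0, -13.5]
contact_force: [-0.9, 0.7, 0.4]
gripper_width: 0.0875
gripper_force: 0.0
```

drive_tool([
  [[1,0.4,0.33,-0.13,0],[1,0.8,0.66,-0.13,0],[1,1,0.84,-0.13,0],[1,1,0.84,-0.13,0],[1,1,0.84,-0.13,0]],
])

```text
time_s: 2.22
tcp_pos: [0.5296, 0.1549, 0.2996]
eef_rot: [180.0, 0.0, -13.3]
contact_force: [-0.1, -0.0, 0.7]
gripper_width: 0.0875
gripper_force: 0.0
```

Run:
```python
from h import *
s=r.get_state();print(s['joints'].round(1),s['tcp_pos'],s['eef_rot'])
m=camera_model("wrist");im=capture("wrist");b=redmask(im);print(b)
obs=[(n,redmask(cv2.imread(f"pics/{n}0.png")[:,:,::-1]),None) for n in("side","top")]
for k in (obs+[("wrist",b,m)],[("wrist",b,m)]):
    for c in fit(hood,k,[.54,.15,.17]):print(c.round(4))
c,_=fit(hood,[("wrist",b,m)],[.54,.15,.17])
v=im[:,:,::-1].copy()
for p in proj("wrist",hood([.5424,.1501,.170]),m):cv2.circle(v,tuple(int(q) for q in p.round()),0,(0,255,0),-1)
cv2.imwrite("pics/w1.png",v)
```

```text
[ 36.6   6.9  -9.3  -0.  -73.8  40.1] [0.52961983 0.15488054 0.29957458] [ 1.79986194e+02  2.86896485e-02 -1.33054260e+01]
[244 158 310 227]
[0.5398 0.1477 0.1679]
[-1.2294 -1.3451  0.5947  1.5903 -0.6815 -0.7918  1.6708  2.4823 -0.8704
 -0.7235  0.3726 -0.0439]
[0.5386 0.1477 0.164 ]
[-0.1226  0.1318  0.1225 -0.1217]
```

View pics/w1.png

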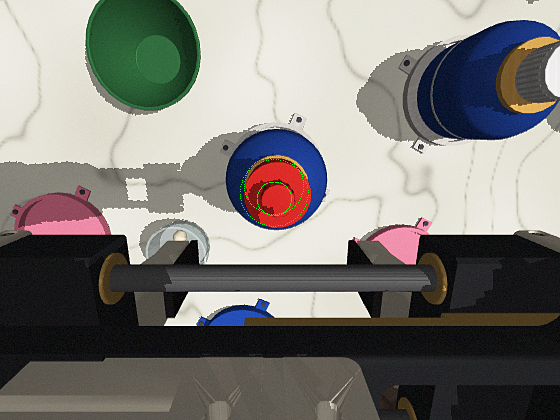

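The wrist view shows the hood at about (277,193), just right of the jaw centre. The three views agree on about (0.540, 0.148). I'll descend to the knob.

drive_tool([
  [[1,0.098,0.036,0.3,0],[1,0.098,0.036,0.6,0],[1,0.098,0.036,0.8,0],[1,0.098,0.036,0.87,0],[1,0.098,0.036,0.87,0]],
], squeeze=20)

```text
time_s: 2.9
tcp_pos: [0.5401, 0.1476, 0.1958]
eef_rot: [180.0, -0.0, -13.3]
contact_force: [0.4, -0.6, 0.2]
gripper_width: 0.0873
gripper_force: 0.0
```

drive_tool([
  [[-1,0,0,0,0],[-1,0,0,0,0],[-1,0,0,0,0],[-1,0,0,0,0],[-1,0,0,0,0]],
])

```text
time_s: 3.52
tcp_pos: [0.5402, 0.1467, 0.1956]
eef_rot: [-180.0, -0.0, -13.3]
contact_force: [-0.2, 0.1, -0.4]
gripper_width: 0.0431
gripper_force: 0.0
```

drive_tool([
  [[-1,0,0,0,0],[-1,0,0,0,0],[-1,0,0,0,0],[-1,0,0,0,0],[-1,0,0,0,0]],
])

```text
time_s: 4.15
tcp_pos: [0.5402, 0.1468, 0.1955]
eef_rot: [180.0, 0.0, -13.3]
contact_force: [-0.4, -0.2, -0.6]
gripper_width: 0.0294
gripper_force: 20.0
```

drive_tool([
  [[-1,0,0,-0.08,0],[-1,0,0,-0.16,0],[-1,0,0,-0.24,0],[-1,0,0,-0.32,0],[-1,0,0,-0.32,0]],
])

```text
time_s: 4.78
tcp_pos: [0.5406, 0.147, 0.2351]
eef_rot: [-179.9, -0.1, -13.3]
contact_force: [0.4, 0.6, -1.1]
gripper_width: 0.029
gripper_force: 20.0
```

drive_tool([
  [[-1,0,0,-0.25,0],[-1,0,0,-0.5,0],[-1,0,0,-0.66,0],[-1,0,0,-0.66,0]],
])

```text
time_s: 5.28
tcp_pos: [0.5407, 0.147, 0.3143]
eef_rot: [-179.9, -0.1, -13.3]
contact_force: [-0.4, -0.3, -1.3]
gripper_width: 0.0294
gripper_force: 20.0
```

Run:
```python
from h import *
s=r.get_state();print(s['joints'].round(1),s['tcp_pos'],s['eef_rot'])
m=camera_model("wrist");w=capture("wrist");si=capture("side");ms=camera_model("side")
c=s['tcp_pos']+[0,0,.1695-.1956]
for n,im,mm in(("wrist",w,m),("side",si,ms)):
    print(n,redmask(im),bb(proj(n,hood(c),mm)).round(1))
t=capture("top")
a=cv2.resize(si[60:360,200:420],(440,600));b=cv2.resize(w[100:400,150:330],(360,600))
cv2.imwrite("pics/lift.png",cv2.convertScaleAbs(np.hstack([a,b])[:,:,::-1],alpha=1.4))
cv2.imwrite("pics/top_lift.png",t[:,:,::-1])
```

```text
[ 35.2   7.3  -7.    0.  -75.6  41.4] [0.54071819 0.14704465 0.31434071] [-1.79901223e+02 -1.02590593e-01 -1.33361961e+01]
wrist [222 189 323 264] [219.2 185.9 324.1 296.4]
side [253 119 278 144] [252.1 109.3 280.5 145. ]
```

View pics/lift.png

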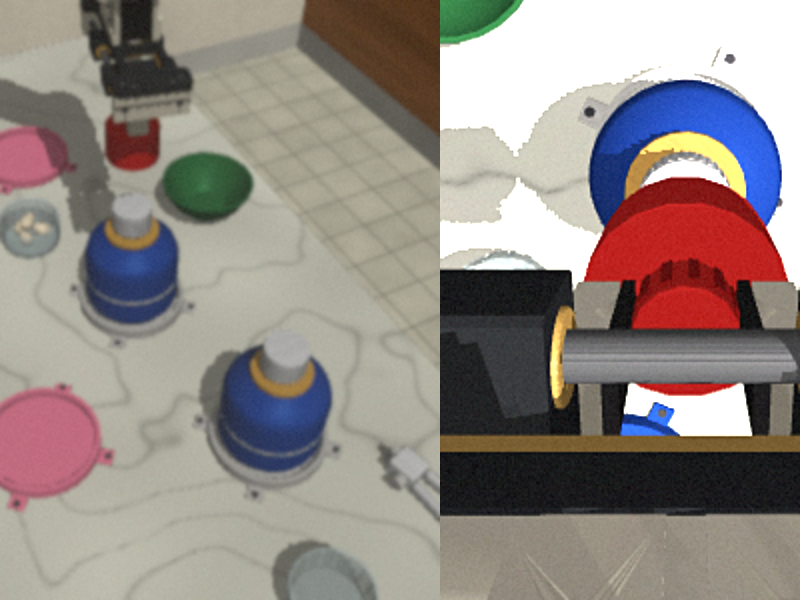

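The hood hangs level in the jaws, clear of the cap now visible on the fresh cylinder. In the side crop the hood is at about (132,140) and the ramekin at (330,585). I'll travel to the ramekin.

drive_tool([
  [[-1,0,0.3,0,0],[-1,0,0.6,0,0],[-1,0,0.9,0,0],[-1,0,1,0,0]],
])

```text
time_s: 5.92
tcp_pos: [0.5116, 0.0285, 0.3123]
eef_rot: [180.0, 0.1, -13.4]
contact_force: [0.3, 0.0, -0.1]
gripper_width: 0.0292
gripper_force: 20.0
```

drive_tool([
  [[-1,0,0.3,0,0],[-1,0,0.6,0,0],[-1,0,0.9,0,0],[-1,0,1,0,0]],
])

```text
time_s: 6.42
tcp_pos: [0.4844, -0.0878, 0.3126]
eef_rot: [180.0, 0.1, -13.4]
contact_force: [-0.1, 0.1, -0.2]
gripper_width: 0.0293
gripper_force: 20.0
```

drive_tool([
  [[-1,0,0.3,0,0],[-1,0,0.6,0,0],[-1,0,0.9,0,0],[-1,0,1,0,0]],
])

```text
time_s: 6.92
tcp_pos: [0.457, -0.2043, 0.3126]
eef_rot: [180.0, 0.1, -13.4]
contact_force: [0.1, 0.5, 0.6]
gripper_width: 0.0296
gripper_force: 20.0
```

drive_tool([
  [[-1,0,0.3,0,0],[-1,0,0.6,0,0],[-1,0,0.8,0,0],[-1,0,0.87,0,0],[-1,0,0.87,0,0]],
])

```text
time_s: 7.55
tcp_pos: [0.4333, -0.3048, 0.3128]
eef_rot: [-180.0, 0.0, -13.4]
contact_force: [-0.3, -0.2, -1.3]
gripper_width: 0.0293
gripper_force: 20.0
```

Run:
```python
from h import *
s=r.get_state();print(s['joints'].round(1),s['tcp_pos'],s['eef_rot'])
m=camera_model("wrist");w=capture("wrist")
c=[.5325,-.3288,.0225];p=proj("wrist",ram(c),m);print(bb(p));u,v=p.mean(0).astype(int)
u0,v0=max(0,u-80),max(0,v-60)
k=cv2.resize(w[v0:v0+120,u0:u0+160],None,fx=5,fy=5,interpolation=cv2.INTER_CUBIC)[:,:,::-1].copy()
for q in p:cv2.circle(k,tuple(int(x) for x in ((q-[u0,v0])*5+2)),1,(0,0,255),-1)
print(u0,v0,k.shape)
np.save("w_m.npy",m,allow_pickle=True)
cv2.imwrite("pics/ram.png",k)
```

```text
[-13.9   4.4 -10.5  -0.  -75.2  90.5] [ 0.43330636 -0.30479808  0.3127681 ] [-1.79988188e+02  3.35997730e-02 -1.33628397e+01]
[238.64425731  70.30079373 306.40047092 142.04663852]
192 47 (600, 800, 3)
```

View pics/ram.png

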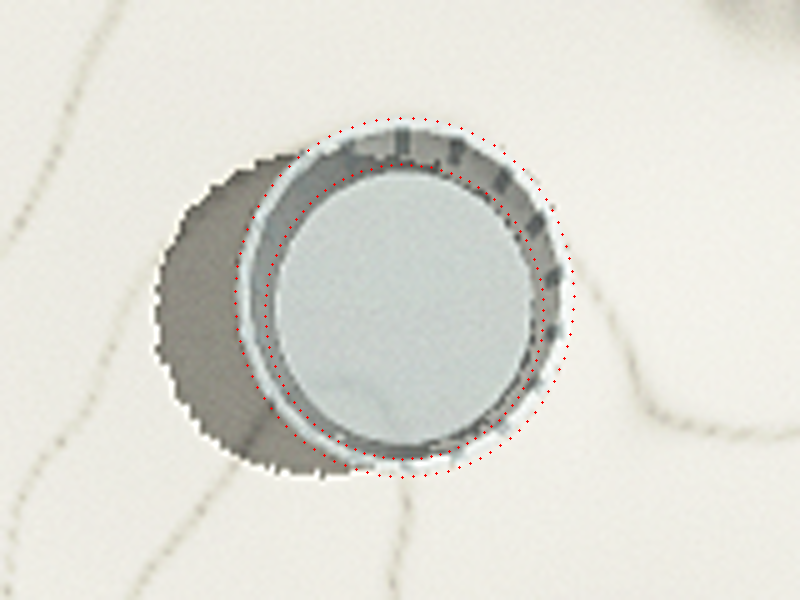

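The red predicted outline matches the glass ramekin to about 1 mm: rim at crop (240–570, 120–470), floor centred at (404,308). Now over it and down.

drive_tool([
  [[-1,0.35,0,0.2,0],[-1,0.7,0,0.5,0],[-1,0.851,0.003,0.8,0],[-1,0.851,0.003,1,0],[-1,0.851,0.003,1,0]],
])

```text
time_s: 8.22
tcp_pos: [0.5318, -0.3275, 0.191]
eef_rot: [-180.0, 0.3, -13.3]
contact_force: [-0.1, 0.2, 0.1]
gripper_width: 0.0293
gripper_force: 20.0
```

drive_tool([
  [[-1,0,0,0.25,0],[-1,0,0,0.5,0],[-1,0,0,0.7,0],[-1,0,0,0.85,0],[-1,0,0,0.85,0]],
])

```text
time_s: 8.85
tcp_pos: [0.5322, -0.3286, 0.091]
eef_rot: [180.0, 0.1, -13.3]
contact_force: [0.2, 0.6, -1.0]
gripper_width: 0.0294
gripper_force: 20.0
```

drive_tool([
  [[-1,0,0,0.06,0],[-1,0,0,0.12,0],[-1,0,0,0.17,0],[-1,0,0,0.205,0],[-1,0,0,0.215,0]],
])

```text
time_s: 9.48
tcp_pos: [0.5322, -0.329, 0.065]
eef_rot: [-180.0, 0.0, -13.3]
contact_force: [0.7, 0.5, -0.1]
gripper_width: 0.0292
gripper_force: 20.0
```

drive_tool([
  [[-1,0,0,0.005,0],[-1,0,0,0.01,0],[-1,0,0,0.014,0],[-1,0,0,0.014,0]],
])

```text
time_s: 9.98
tcp_pos: [0.5324, -0.329, 0.0638]
eef_rot: [-180.0, -0.0, -13.3]
contact_force: [0.7, -0.2, -0.3]
gripper_width: 0.0293
gripper_force: 20.0
```

drive_tool([
  [[-1,0,0,0.003,0],[-1,0,0,0.006,0],[-1,0,0,0.006,0],[-1,0,0,0.006,0]],
])

```text
time_s: 10.48
tcp_pos: [0.5325, -0.329, 0.0635]
eef_rot: [180.0, -0.0, -13.3]
contact_force: [-1.4, 2.0, 5.9]
gripper_width: 0.0292
gripper_force: 20.0
```

The hood has touched down (about 6 N upward). I'll release it and back off.

drive_tool([
  [[0.1,0,0,0,0],[0.1,0,0,0,0],[0.1,0,0,0,0],[0.1,0,0,0,0],[0.1,0,0,0,0]],
])

```text
time_s: 11.1
tcp_pos: [0.5323, -0.329, 0.0629]
eef_rot: [-180.0, 0.0, -13.3]
contact_force: [-0.6, 1.6, 0.1]
gripper_width: 0.0482
gripper_force: 0.0
```

drive_tool([
  [[0.1,0,0,-0.1,0],[0.1,0,0,-0.35,0],[0.1,0,0,-0.7,0],[1,0,0,-1,0],[1,0,0,-1,0]],
])

```text
time_s: 11.72
tcp_pos: [0.5342, -0.3298, 0.1876]
eef_rot: [179.9, -0.4, -13.3]
contact_force: [-0.1, -0.3, -0.2]
gripper_width: 0.063
gripper_force: 0.0
```

drive_tool([
  [[1,0,0,-0.4,0],[1,0,0,-0.8,0],[1,0,0,-1,0],[1,0,0,-1,0]],
])

```text
time_s: 12.22
tcp_pos: [0.533, -0.3293, 0.3053]
eef_rot: [180.0, -0.2, -13.3]
contact_force: [0.0, 0.1, -0.9]
gripper_width: 0.0873
gripper_force: 0.0
```

Run:
```python
from h import *
s=r.get_state();print(s['time_s'],s['tcp_pos'],s['eef_rot'],s['gripper_width'])
si=capture("side");t=capture("top")
# cap A location: bright grey pixels vs collar: crops
a=cv2.resize(si[145:225,225:305],(400,400),interpolation=cv2.INTER_CUBIC);b=cv2.resize(t[155:235,210:290],(400,400),interpolation=cv2.INTER_CUBIC)
c=cv2.resize(si[320:400,325:405],(200,200));e=cv2.resize(t[165:245,370:450],(200,200));z=np.zeros((200,400,3),np.uint8);z[:,:200]=c;z[:,200:]=e
v=np.hstack([np.vstack([a,z]),np.vstack([b,z*0])])
cv2.imwrite("pics/placed.png",cv2.convertScaleAbs(v[:,:,::-1],alpha=1.3))
for n,im in(("side",si),("top",t)):
    print(n,redmask(im),bb(proj(n,hood([.5325,-.329,.038]))).round(1))
    for q in([.540,.148,.1585],[.5424,.1501,.1585]):print(bb(proj(n,np.vstack([ring(q,.025,.0165),ring(q,.025,-.0165)]))).round(1),proj(n,[q]).round(1), bb(proj(n,ring([q[0],q[1],.138],.035,0))).round(1))
```

```text
12.225 [ 0.5329615  -0.32925644  0.30531451] [179.97844953  -0.22163458 -13.3342522 ] 0.08728503881456634
side [351 340 381 374] [347.3 338.9 382.7 378.2]
[255.6 155.6 275.8 178.8] [[265.7 167.2]] [251.9 163.9 279.4 182.8]
[256.2 154.9 276.2 178. ] [[266.2 166.4]] [252.5 163.2 279.8 181.9]Traceback (most recent call last):
  File "<stdin>", line 10, in <module>
  File "h.py", line 13, in redmask
    _,_,st,_=cv2.connectedComponentsWithStats(k);x,y,w,h,_=st[1+np.argmax(st[1:,4])];return np.r_[x,y,x+w-1,y+h-1]
                                                                ~~~~~~~~~^^^^^^^^^^
    return _wrapfunc(a, 'argmax', axis=axis, out=out, **kwds)
    return bound(*args, **kwds)
ValueError: attempt to get argmax of an empty sequence
```

View pics/placed.png

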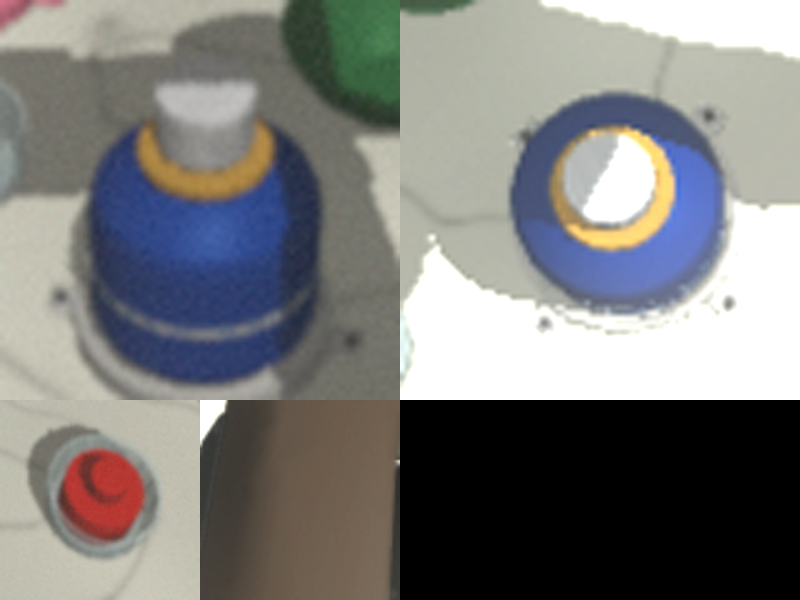

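The hood stands upright in the ramekin (side crop (100,490)), and the bare aluminium cap on its brass collar is visible. I'll go back over the fresh cylinder.

drive_tool([
  [[1,-0.07,-0.33,0,0],[1,-0.14,-0.66,0,0],[1,-0.21,-1,0,0],[1,-0.21,-1,0,0]],
])

```text
time_s: 12.82
tcp_pos: [0.535, -0.2041, 0.3018]
eef_rot: [-180.0, 0.1, -13.2]
contact_force: [-1.5, 0.5, -1.0]
gripper_width: 0.0878
gripper_force: 0.0
```

drive_tool([
  [[1,-0.07,-0.33,0,0],[1,-0.14,-0.66,0,0],[1,-0.21,-1,0,0],[1,-0.21,-1,0,0]],
])

```text
time_s: 13.32
tcp_pos: [0.5384, -0.0822, 0.3019]
eef_rot: [180.0, 0.1, -13.2]
contact_force: [0.6, 0.5, -0.7]
gripper_width: 0.0875
gripper_force: 0.0
```

drive_tool([
  [[1,-0.07,-0.33,0,0],[1,-0.14,-0.66,0,0],[1,-0.21,-1,0,0],[1,-0.21,-1,0,0]],
])

```text
time_s: 13.82
tcp_pos: [0.5418, 0.0399, 0.3018]
eef_rot: [179.9, 0.1, -13.2]
contact_force: [-0.4, -1.2, 0.2]
gripper_width: 0.0878
gripper_force: 0.0
```

drive_tool([
  [[1,-0.08,-0.3,0,0],[1,-0.16,-0.6,0,0],[1,-0.22,-0.88,0,0],[1,-0.22,-0.88,0,0],[1,-0.22,-0.88,0,0]],
])

```text
time_s: 14.45
tcp_pos: [0.5406, 0.1464, 0.3023]
eef_rot: [179.9, 0.0, -13.4]
contact_force: [-0.3, 0.4, -0.7]
gripper_width: 0.0883
gripper_force: 0.0
```

Run:
```python
from h import *
s=r.get_state();print(s['time_s'],s['joints'].round(1),s['tcp_pos'],s['eef_rot'],s['moment'])
m=camera_model("wrist");w=capture("wrist")
for n in("side",):pass
p=proj("wrist",np.vstack([ring([.540,.148,.1585],.025,.0165),ring([.54,.148,.138],.035,0)]),m)
u,v=p.mean(0).astype(int);u0,v0=u-80,v-60
k=cv2.resize(w[v0:v0+120,u0:u0+160],None,fx=5,fy=5,interpolation=cv2.INTER_CUBIC)[:,:,::-1].copy()
for q in p:cv2.circle(k,tuple(int(x) for x in ((q-[u0,v0])*5+2)),1,(0,0,255),-1)
J=np.array([proj("wrist",[[.54+d[0],.148+d[1],.138]],m)[0] for d in((0,0),(.01,0),(0,.01))]);print(((J-J[0])*5).round(1))
h=cv2.cvtColor(w,cv2.COLOR_RGB2HSV);mk=((h[:,:,0]>12)&(h[:,:,0]<32)&(h[:,:,1]>90)&(h[:,:,2]>60)).astype(np.uint8);mk[:v0]=0;mk[v0+120:]=0;mk[:,:u0]=0;mk[:,u0+160:]=0
ys,xs=np.nonzero(mk);print(xs.min(),xs.max(),ys.min(),ys.max(),bb(proj("wrist",ring([.54,.148,.138],.035,0),m)).round(1))
cv2.imwrite("pics/cap.png",k)
```

```text
14.45 [ 35.2   7.7  -8.    0.  -74.4  41.4] [0.54056891 0.1464476  0.30230764] [ 1.79932631e+02  4.92846303e-02 -1.33698902e+01] [-0.04962839  0.03255501  0.02198454]
[[  0.    0. ]
 [-10.6 -43.3]
 [-43.9  10.2]]
240 302 166 220 [238.9 166.1 302.3 228. ]
```

View pics/cap.png

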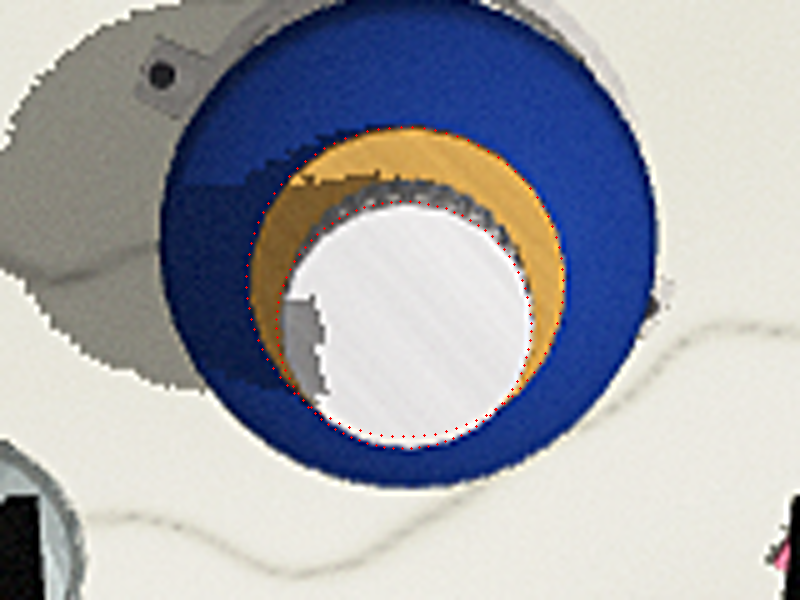

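The wrist view confirms the prediction to about 1 mm: cap top at crop (408,325), collar at (406,280). I'll descend and grip the cap.

drive_tool([
  [[1,-0.011,-0.011,0.3,0],[1,-0.011,-0.011,0.6,0],[1,-0.011,-0.011,0.85,0],[1,-0.011,-0.011,1,0]],
], squeeze=35)

```text
time_s: 15.0
tcp_pos: [0.539, 0.1474, 0.1814]
eef_rot: [179.9, 0.1, -13.4]
contact_force: [0.9, 0.6, 1.0]
gripper_width: 0.0877
gripper_force: 0.0
```

drive_tool([
  [[1,0,0,0.1,0],[1,0,0,0.19,0],[1,0,0,0.23,0],[1,0,0,0.235,0]],
])

```text
time_s: 15.5
tcp_pos: [0.5397, 0.1491, 0.1548]
eef_rot: [-180.0, -0.0, -13.3]
contact_force: [0.4, 0.9, 0.3]
gripper_width: 0.0876
gripper_force: 0.0
```

drive_tool([
  [[-1,0,0,0,0],[-1,0,0,0,0],[-1,0,0,0,0],[-1,0,0,0,0],[-1,0,0,0,0]],
])

```text
time_s: 16.12
tcp_pos: [0.5395, 0.1491, 0.1549]
eef_rot: [180.0, -0.0, -13.3]
contact_force: [-0.4, -0.9, 0.6]
gripper_width: 0.05
gripper_force: 35.0
```

drive_tool([
  [[-1,0,0,0,0],[-1,0,0,0,0]],
])

```text
time_s: 16.38
tcp_pos: [0.5395, 0.1491, 0.1548]
eef_rot: [180.0, 0.0, -13.3]
contact_force: [-0.3, -1.0, 1.8]
gripper_width: 0.0498
gripper_force: 35.0
```

```bash
cat > st.py <<'E'
from plant import r
s=r.get_state()
for k in('time_s','tcp_pos','eef_rot','contact_force','moment','gripper_width','joints'):print(k,s[k] if k=='time_s' else (s[k]).round(4) if hasattr(s[k],'round') else s[k])
E
python3 st.py
```

```text
time_s 16.375
tcp_pos [0.5395 0.1491 0.1548]
eef_rot [ 1.799901e+02  6.000000e-04 -1.333800e+01]
contact_force [-0.2737 -1.028   1.8451]
moment [-0.3379  0.2222  0.0004]
gripper_width 0.04983520836255239
joints [ 3.54887e+01  1.37428e+01 -2.05664e+01  7.30000e-03 -5.56986e+01
  4.11692e+01]
```

Gripped (50 mm wide, side forces about 1 N). I'll try anticlockwise seen from above first (a negative turn), in small steps.

drive_tool([
  [[-1,0,0,0,-0.01],[-1,0,0,0,-0.02],[-1,0,0,0,-0.03],[-1,0,0,0,-0.03]],
])

```text
time_s: 16.88
tcp_pos: [0.5392, 0.1483, 0.1548]
eef_rot: [179.9, 0.0, -2.6]
contact_force: [-1.8, -5.4, 5.0]
gripper_width: 0.0497
gripper_force: 35.0
```

```bash
python3 st.py
```

```text
time_s 16.875
tcp_pos [0.5392 0.1483 0.1548]
eef_rot [ 1.799282e+02  3.930000e-02 -2.599400e+00]
contact_force [-1.7619 -5.3655  5.0029]
moment [-1.9495  0.3977 -0.3908]
gripper_width 0.049695565103499734
joints [ 3.54526e+01  1.37325e+01 -2.05934e+01  3.91000e-02 -5.57493e+01
  5.19260e+01]
```

drive_tool([
  [[-1,0,0,0,-0.006],[-1,0,0,0,-0.012],[-1,0,0,0,-0.018],[-1,0,0,0,-0.018]],
])

```text
time_s: 17.38
tcp_pos: [0.5386, 0.148, 0.1548]
eef_rot: [179.9, 0.1, 3.7]
contact_force: [-4.6, -4.4, 5.3]
gripper_width: 0.0501
gripper_force: 35.0
```

```bash
python3 st.py
```

```text
time_s 17.375
tcp_pos [0.5386 0.148  0.1548]
eef_rot [1.799442e+02 1.212000e-01 3.725700e+00]
contact_force [-4.6221 -4.3791  5.3118]
moment [-1.9228  1.4174 -1.3662]
gripper_width 0.05012214703999999
joints [ 3.54433e+01  1.37129e+01 -2.06104e+01 -1.97000e-02 -5.58092e+01
  5.82935e+01]
```

The torque climbs to -1.4 N m by 17°, which looks like the stop. I'll go back and try the other way.

drive_tool([
  [[-1,-0.005,0,0,0.02],[-1,-0.005,0,0,0.04],[-1,-0.005,0,0,0.06],[-1,-0.005,0,0,0.08],[-1,-0.005,0,0,0.08]],
])

```text
time_s: 18.0
tcp_pos: [0.5392, 0.1494, 0.1548]
eef_rot: [-180.0, -0.0, -24.9]
contact_force: [0.2, -0.3, 1.5]
gripper_width: 0.0499
gripper_force: 35.0
```

```bash
python3 st.py
```

```text
time_s 18.0
tcp_pos [0.5392 0.1494 0.1548]
eef_rot [-1.799642e+02 -1.050000e-02 -2.487110e+01]
contact_force [ 0.1904 -0.3099  1.4901]
moment [-0.1079  0.0795 -0.0035]
gripper_width 0.04993650609335899
joints [ 3.55324e+01  1.37036e+01 -2.06224e+01 -1.04000e-02 -5.56376e+01
  2.96024e+01]
```

drive_tool([
  [[-1,0,0,0,0.01],[-1,0,0,0,0.02],[-1,0,0,0,0.028],[-1,0,0,0,0.028]],
])

```text
time_s: 18.5
tcp_pos: [0.5391, 0.1495, 0.1548]
eef_rot: [-180.0, -0.0, -34.8]
contact_force: [0.1, -0.2, -0.1]
gripper_width: 0.0496
gripper_force: 35.0
```

```bash
python3 st.py
```

```text
time_s 18.5
tcp_pos [0.5391 0.1495 0.1548]
eef_rot [-1.799612e+02 -4.800000e-03 -3.480280e+01]
contact_force [ 0.125  -0.1875 -0.0959]
moment [ 0.028  -0.1652  0.0276]
gripper_width 0.04959286055377305
joints [ 3.55395e+01  1.37020e+01 -2.06215e+01 -1.04000e-02 -5.56383e+01
  1.96635e+01]
```

It runs freely the other way (about 0 N m over 38°), so this is a left-hand thread. I'll continue to about 57°.

drive_tool([
  [[-1,0,0,0,0.025],[-1,0,0,0,0.05],[-1,0,0,0,0.075],[-1,0,0,0,0.097],[-1,0,0,0,0.097]],
])

```text
time_s: 19.12
tcp_pos: [0.5391, 0.1494, 0.1548]
eef_rot: [-180.0, 0.0, -69.7]
contact_force: [0.7, -0.0, 0.5]
gripper_width: 0.05
gripper_force: 35.0
```

```bash
python3 st.py
```

```text
time_s 19.125
tcp_pos [0.5391 0.1494 0.1548]
eef_rot [-1.799719e+02  1.460000e-02 -6.968560e+01]
contact_force [ 0.6949 -0.0095  0.4725]
moment [ 0.1818 -0.3088  0.0038]
gripper_width 0.049980674266279126
joints [ 3.55336e+01  1.37013e+01 -2.06261e+01 -8.10000e-03 -5.56416e+01
 -1.52146e+01]
```

drive_tool([
  [[-1,0,0,-0.01,0],[-1,0,0,-0.02,0],[-1,0,0,-0.03,0],[-1,0,0,-0.03,0]],
])

```text
time_s: 19.62
tcp_pos: [0.539, 0.1492, 0.1585]
eef_rot: [-180.0, 0.0, -69.8]
contact_force: [0.6, -0.3, -0.8]
gripper_width: 0.0499
gripper_force: 35.0
```

drive_tool([
  [[-1,0,0,-0.01,0],[-1,0,0,-0.02,0],[-1,0,0,-0.03,0],[-1,0,0,-0.03,0]],
])

```text
time_s: 20.12
tcp_pos: [0.539, 0.1492, 0.1622]
eef_rot: [-180.0, 0.0, -69.9]
contact_force: [0.6, 0.9, -0.9]
gripper_width: 0.05
gripper_force: 35.0
```

It's free: it has lifted 7 mm with only the cap's weight on the wrist. I'll raise it to the hold height.

drive_tool([
  [[-1,0,0,-0.15,0],[-1,0,0,-0.35,0],[-1,0,0,-0.6,0],[-1,0,0,-0.8,0],[-1,0,0,-0.9,0]],
])

```text
time_s: 20.75
tcp_pos: [0.5389, 0.1491, 0.2712]
eef_rot: [-179.9, 0.0, -69.9]
contact_force: [-0.8, -0.0, -0.6]
gripper_width: 0.0499
gripper_force: 35.0
```

drive_tool([
  [[-1,0,0,0,0],[-1,0,0,0,0],[-1,0,0,0,0],[-1,0,0,0,0]],
])

```text
time_s: 21.25
tcp_pos: [0.5388, 0.149, 0.2693]
eef_rot: [179.9, -0.0, -69.9]
contact_force: [1.6, -0.0, -0.4]
gripper_width: 0.0497
gripper_force: 35.0
```

```bash
python3 st.py
python3 - <<'E'
from h import *
s=r.get_state();print(s['qd'].round(2))
si=capture("side");w=capture("wrist");t=capture("top")
a=cv2.resize(si[90:390,200:420],(440,600));b=cv2.resize(w[100:400,150:330],(360,600))
cv2.imwrite("pics/final.png",cv2.convertScaleAbs(np.hstack([a,b])[:,:,::-1],alpha=1.4))
E
```

```text
time_s 21.25
tcp_pos [0.5388 0.149  0.2693]
eef_rot [ 1.799395e+02 -1.330000e-02 -6.986370e+01]
contact_force [ 1.5586 -0.0257 -0.3702]
moment [ 0.088  -0.0608  0.0346]
gripper_width 0.049672768931906426
joints [ 3.55239e+01  8.54590e+00 -1.12930e+01 -3.40000e-03 -7.02229e+01
 -1.53865e+01]
[ 0.12 -0.21  0.26  0.09 -0.11 -0.04]
```

View pics/final.png

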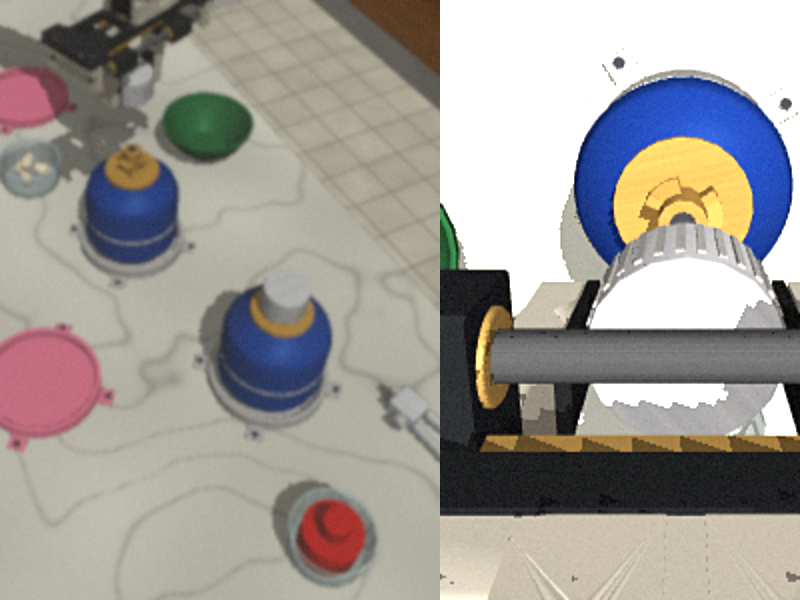

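The cap is held level in the jaws (side crop (137,85)) above the bare brass valve (132,165). The hood stands upright in the ramekin (332,535), and the spare still has its cap. I'm handing in the job.

```bash
python3 -c "
from plant import job
print(job.close_job())"
```

```text
the job is handed in; nothing more can be done
None
```

The job is handed in: the hood stands upright in the empty ramekin, and the fresh cylinder's cap (left-hand thread, loosened clockwise from above) is held level and still about 9 cm above its valve. The arm didn't touch the spare cylinder, garlic ramekin, bowl or press, and the job took about 21 of the 58 s.

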